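# Sort the stripped engine parts into the trays

### The arm

A 7-joint arm with a two-finger parallel gripper is mounted at the origin on the work surface. World frame = base frame: x ahead of the robot, y to its left, z up, the work surface at z = 0. Lengths are in m, angles in rad, forces in N, time in s.
With the tool pointing down it reaches from about 0.35 to 0.9 m from the base axis. Payload 8.1 kg.
Tool frame: the origin (TCP) lies at the very end of the fingers, on their centre line; the grasp point (between the pads) lies r.hold_point_z behind it (r.hold_point_z is the distance from the TCP to the grasp point, in m); z points along the fingers, y is the line along which they close (so a half turn about z gives the same grasp; the last joint's range is limited). The gripper opens to 92 mm and grips with 3 to 60 N. Pads are 19 mm wide; open, the fingers measure 130 mm over their backs; the gripper's body (75 mm by 190 mm) begins 47 mm behind the grasp point.
Start: joints at [-1.227, 0.434, 0.025, 1.573, -0.012, 1.134, -0.075], TCP at [0.27, 0.564, 0.227] pointing down, gripper open.
Joint ranges: [-2.62, 2.62], [-0.44, 2.09], [-1.27, 1.32], [0.08, 2.57], [-1.32, 4.46], [0.12, 2], [-2.74, 2.74]. Speed limits (rad/s): [2.22, 2.22, 3.01, 3.01, 3.14, 3.14, 3.14].

### API

Orientations are given as a 3x3 rotation matrix whose columns are the frame's x, y, z axes.
In Python, from station import r gives the robot as it stands.
- The arm moves only by the tool servo_tool, never from a script. Its argument "deltas" is a list of rows, each an object of numbers: "jaw": the closure, from 0 (fully open) to 1 (shut); "dx", "dy", "dz": the shift along the tool's x, y, z in units of 50 mm (1.0 is 50 mm); "rx", "ry", "rz": the turn, a rotation vector about the tool's x, y, z in units of 10 degrees (1.0 is 10 degrees). In form: [{"jaw": .., "dx": .., "dy": .., "dz": .., "rx": .., "ry": .., "rz": ..}, ...]. A call has 1 to 12 rows; each row shifts and turns the commanded pose from where the row before left it, along the tool's axes as they then stand; what a row does not reach is not made up. A row lasts 1/8 s, in which the tool goes at most 62.5 mm and 10.7 degrees, less where a joint would pass 70% of its speed; a pose out of reach is approached as far as the arm can. A call is refused whole if a number of a shift passes 1 or a number of a turn 1, either way. A call with a gripper value outside its range is refused whole. The fingers move at their own pace and stop on an object; "force" is the grip in N (left out, the last holds). Time passes only in rows, so rows that do not move let the fingers close. It gives the time, the measured TCP pose, the force, the opening and the grip force at its end, in the units of the state.
- r.get_state(): the state, without advancing time (a new reading comes with each control period).
- r.snapshot(name): name is "scene" or "top"; returns (picture, depth): 480x640x3 uint8, blue, green, red; 480x640 float32, m along the optical axis (not along the pixel's ray), 0 where there is no reading.
- r.camera_model(name): a dict with "fx", "fy", "cx", "cy" (pixels), "dist" ([k1, k2, p1, p2, k3] as OpenCV has them; the pictures are not rectified), "world_to_cam" (4x4, takes a point from world to camera coordinates). Camera axes: x right, y up, looking along -z (the intrinsics and any distortion apply to the point x, -y, -z); pixel columns grow to the right and rows downward; lengths in m; the calibration is good to about 2 mm. A picture is of the moment at which its call begins. camera_model takes no time and is no camera call.
- r.sign_off(): hands the job in; it is judged then, once.
The state is a dict: "clock": time; "joints": joint angles; "dq": joint speeds; "joint_efforts": joint torques, N m; "eef_pos": TCP position; "ee_rot": TCP orientation; "wrist_force": force on the tool from outside, world axes, zero at the start; "ft_torque": the same for the moment, N m; "opening": finger opening in m; "grasp_force": force on a finger pad.
Only numpy, scipy, OpenCV 4.12 (cv2) and the standard library are available. Lean on these libraries where they do the work, as an engineer would, in place of code of your own. Each camera call takes 0.05 s, during which the arm holds its last target. There are 200 camera calls.

### The job

The little engine has been stripped, so sort its parts into the trays on the bench: both ball bearings in the blue tray, both spark plugs in the yellow tray and the piston in the red one. Set each part down gently, no dropping, so that everything rests on its tray's floor with nothing on top of anything else: bearings flat, plugs lying down, piston standing upright on its skirt. Leave the carburettor and the screwdriver where they are.

Things in the scene. Friction and masses are not known exactly. Their poses are not given: they have to be found in the camera images.
- bearing_large: large ball bearing, steel rings with a copper-coloured shield between, lying flat: 47 mm outside diameter, 20 mm bore, 14 mm high, about 110 g. Origin at the centre of its underside, z up along its axis
- bearing_small: small ball bearing, steel rings with a black seal between, lying flat: 35 mm outside diameter, 15 mm bore, 11 mm high, about 45 g. Origin at the centre of its underside, z up along its axis
- plug_clean: spark plug, clean white insulator, lying on a flat of its steel hexagon (21 mm across flats, 24 across corners, 14 long), about 50 g. Origin on its axis at mid hexagon, 10.5 mm above what it lies on, near its centre of mass. x runs along the plug: 14 mm thread to +x (ends at 37 mm), insulator and brass terminal to -x (end at 41 mm). Grip across the hexagon
- plug_used: spark plug, brown stained insulator, dark thread, lying on a flat of its steel hexagon (21 mm across flats, 24 across corners, 14 long), about 50 g. Origin on its axis at mid hexagon, 10.5 mm above what it lies on, near its centre of mass. x runs along the plug: 14 mm thread to +x (ends at 37 mm), insulator and brass terminal to -x (end at 41 mm). Grip across the hexagon
- piston: aluminium piston standing on its skirt, crown up: 46 mm diameter, 42 mm high, about 120 g, three dark rings near the top, pin bore along its y, sooty crown. Origin at the centre of its underside, z up along its axis
- tray_blue: blue plastic sorting tray, fixed to the bench, open on top: 140 (its x) x 170 (its y) x 40 mm high outside, walls and floor 4 mm thick, so 132 x 162 mm inside. Origin at the centre of its underside on the bench (z = 0), inner floor 4 mm above it; z up, yaw within 0.2 rad of the world axes
- tray_yellow: yellow plastic sorting tray, fixed to the bench, open on top: 140 (its x) x 170 (its y) x 40 mm high outside, walls and floor 4 mm thick, so 132 x 162 mm inside. Origin at the centre of its underside on the bench (z = 0), inner floor 4 mm above it; z up, yaw within 0.2 rad of the world axes
- tray_red: red plastic sorting tray, fixed to the bench, open on top: 140 (its x) x 170 (its y) x 40 mm high outside, walls and floor 4 mm thick, so 132 x 162 mm inside. Origin at the centre of its underside on the bench (z = 0), inner floor 4 mm above it; z up, yaw within 0.2 rad of the world axes
- carburettor: bystander, not to be moved: loose aluminium carburettor with brass fittings, about 65 x 60 mm and 50 mm high, 400 g. Origin at the centre of its underside
- screwdriver: bystander, not to be moved: loose screwdriver with a green handle, 180 mm long, lying on the bench along its x. Origin under its middle
Mind the look-alikes: they are no part of the job. Several things have the shape of the tray_yellow; the one meant has the colours described above.

How it is judged:
By the outcome, as a careful person would: the job done as asked, in the order asked, and still so for the second after the job is handed in, with the robot touching nothing.
It also fails if it takes over 118 s, if anything falls off the work surface, if the arm or the gripper's body presses on something with over 40 N, if the wrist force passes 120 N, or if a joint passes its speed limit or range.

## Working session

There is one attempt and no reset: what is moved stays moved. The work goes in short steps, Python scripts to look and compute and a tool call to move; the robot and the scene stay as the last step left them, time stands still between calls to the robot, and variables do not carry over. Pictures are saved under pics/ and viewed, at most 14 in all, crops included, and the job is handed in when it is done.

Besides the shell and the picture viewer there is one more tool, called after "Emit:" as name(argument=value, ...) on one line, values as JSON. servo_tool: Moves the arm, as the interface text tells. Its arguments: {"type":"object","properties":{"deltas":{"type":"array","items":{"type":"object","properties":{"jaw":{"type":"number"},"dx":{"type":"number"},"dy":{"type":"number"},"dz":{"type":"number"},"rx":{"type":"number"},"ry":{"type":"number"},"rz":{"type":"number"}}}},"force":{"type":"number"}},"required":["deltas"]}

```bash
mkdir -p pics; ls
python3 - <<'E'
from station import r
import cv2,numpy as np
for n in("scene","top"):
    p,d=r.snapshot(n); cv2.imwrite(f"pics/{n}0.png",p); np.save(f"pics/{n}0.npy",d)
    m=r.camera_model(n); print(n,{k:np.round(v,4).tolist() for k,v in m.items()})
s=r.get_state(); print(s['clock'],s['eef_pos'],np.round(s['ee_rot'],3).tolist(),s['opening'],r.hold_point_z)
E
```

```text
pics
scene {'fx': 564.1471, 'fy': 564.1471, 'cx': 324.3836, 'cy': 239.3785, 'dist': [0.0155, 0.0, 0.0, 0.0, 0.0], 'world_to_cam': [[-0.5457, 0.8379, 0.0115, 0.3302], [-0.688, -0.4559, 0.5647, 0.2303], [0.4784, 0.3002, 0.8252, -1.6123], [0.0, 0.0, 0.0, 1.0]]}
top {'fx': 597.1916, 'fy': 597.1916, 'cx': 312.3527, 'cy': 230.8186, 'dist': [-0.1021, 0.0, 0.0, 0.0, 0.0], 'world_to_cam': [[-0.0501, -0.9987, -0.003, -0.0975], [0.9719, -0.0494, 0.2302, -0.455], [-0.2301, 0.0086, 0.9731, -1.5687], [0.0, 0.0, 0.0, 1.0]]}
0.1 [0.26992138 0.56320149 0.22604778] [[-0.902, 0.432, -0.0], [0.432, 0.902, -0.001], [-0.0, -0.001, -1.0]] 0.09190819681540471 0.0188
```

View pics/top0.png

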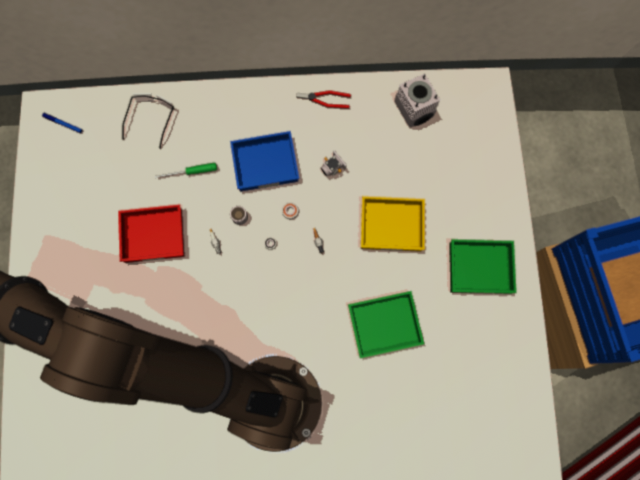

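View pics/scene0.png

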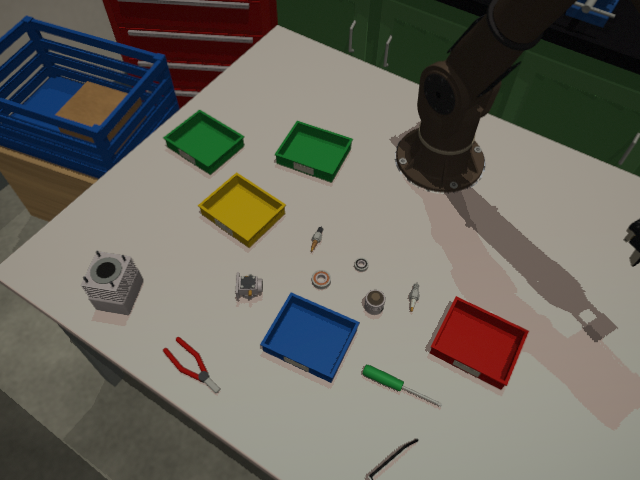

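The top view shows the red tray at (152,234), the blue tray at (265,161), and the parts between them: piston (238,214), large bearing (290,211), small bearing (271,243), clean plug (215,242) and used plug (319,241). There are three tray_yellow candidates: yellow at (393,224), green at (483,267) and green at (386,324). Only (393,224) is yellow, so that should be the one. I'll confirm it in crops.

Run:
```python
import cv2
p=cv2.imread("pics/top0.png")
cv2.imwrite("pics/c1.png",cv2.resize(p[195:260,205:335],None,fx=6,fy=6,interpolation=cv2.INTER_CUBIC))
cv2.imwrite("pics/c2.png",cv2.resize(p[110:310,110:440],None,fx=2.4,fy=2.4,interpolation=cv2.INTER_CUBIC))
p=cv2.imread("pics/scene0.png")
cv2.imwrite("pics/c3.png",cv2.resize(p[215:325,290:440],None,fx=5,fy=5,interpolation=cv2.INTER_CUBIC))
```

```text
(no output)
```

View pics/c1.png

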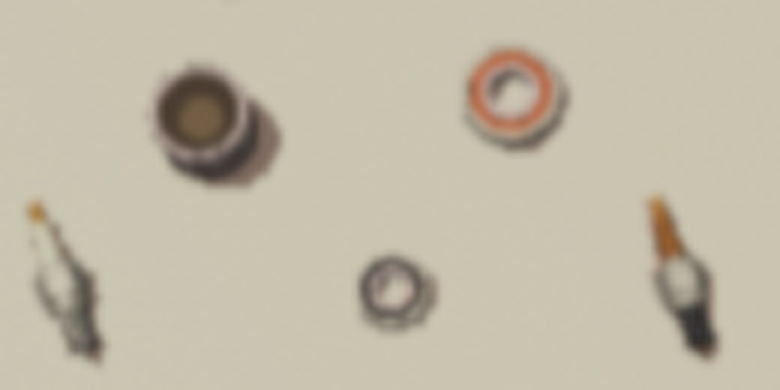

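View pics/c2.png

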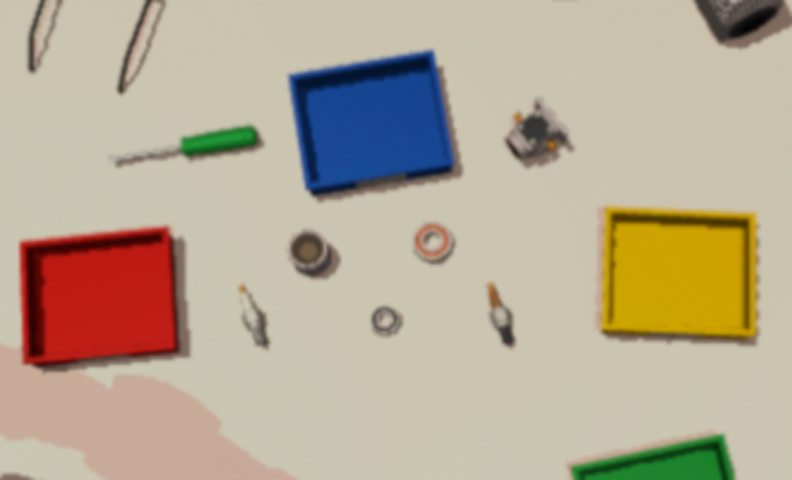

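View pics/c3.png

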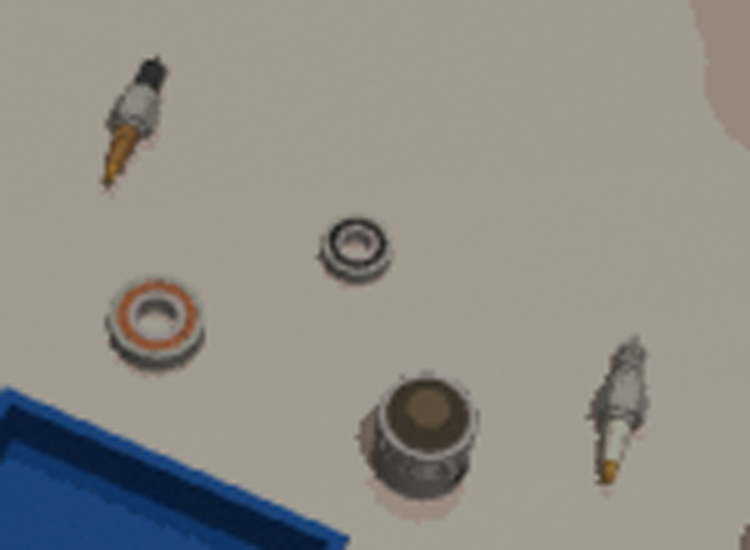

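The crops confirm the yellow tray at c2 (680,272); the green ones don't fit. The used plug has the brown insulator, at c1 (685,280), and the clean plug has the white one, at c1 (66,287). I'll measure both views by plane-ray intersection and the tray rims from depth.

```bash
cat > h.py <<'E'
import cv2,numpy as np
from station import r
def rays(n,uv):
    m=r.camera_model(n);K=np.array([[m['fx'],0,m['cx']],[0,m['fy'],m['cy']],[0,0,1]])
    q=cv2.undistortPoints(np.float64(uv).reshape(-1,1,2),K,np.float64(m['dist']))[:,0]
    W=np.float64(m['world_to_cam']);R=W[:3,:3];c=-R.T@W[:3,3]
    return c,(R.T@np.c_[q[:,0],-q[:,1],-np.ones(len(q))].T).T
def plane(n,uv,z):
    c,d=rays(n,uv);return c+d*((np.float64(z)-c[2])/d[:,2])[:,None]
def cloud(n,D,mask):
    v,u=np.nonzero(mask&(D>0));c,d=rays(n,np.c_[u,v]);return c+d*D[v,u][:,None]
E
python3 - <<'E'
from h import *
T=np.float64([[199,110],[511,90],[391,288],[36,205],[66,283],[95,355],[655,200],[685,282],[708,350]])
S=np.float64([[429,410],[156,319],[357,242],[606,482],[622,395],[633,343],[107,185],[135,105],[155,62]])
Z=[.042,.014,.011,.0105,.0145,.0105,.0105,.0145,.0105]
T=(T+.5)/6-.5+[205,195];S=(S+.5)/5-.5+[290,215]
a=plane("top",T,Z);b=plane("scene",S,Z)
for n,p,q in zip("piston large small c_tip c_hex c_thr u_tip u_hex u_thr".split(),a,b):print(n,p[:2].round(4),q[:2].round(4))
print([np.degrees(np.arctan2(*(x[i+2]-x[i])[[1,0]])).round(1) for x in(a,b) for i in(3,6)])
for n in("top","scene"):
    D=np.load(f"pics/{n}0.npy");h=cv2.cvtColor(cv2.imread(f"pics/{n}0.png"),cv2.COLOR_BGR2HSV)
    for c,lo,hi in(("blue",100,130),("yellow",20,32),("red",0,5)):
        m=(h[...,0]>=lo)&(h[...,0]<=hi)&(h[...,1]>140)&(h[...,2]>50)
        P=cloud(n,D,m);P=P[(P[:,2]>.03)&(P[:,2]<.05)&(P[:,0]>.4)&(P[:,0]<.85)&(abs(P[:,1])<.5)]
        print(n,c,len(P),P[:,2].mean().round(4),np.round(cv2.minAreaRect(np.float32(P[:,:2]*1000)),1) if 0 else cv2.minAreaRect(np.float32(P[:,:2]*1000)))
    # part points heights
    P=cloud(n,D,np.ones(D.shape,bool));w=(P[:,0]>.3)&(P[:,0]<.6)&(abs(P[:,1])<.3)
    P=P[w&(P[:,2]>.005)&(P[:,2]<.06)]
    for p,k in zip(a if n=="top" else b,range(9)):
        if k in(0,1,2,4,7):
            q=P[np.hypot(*(P[:,:2]-p[:2]).T)<.03];print(k,len(q),q[:,2].max().round(4),((q[:,:2].min(0)+q[:,:2].max(0))/2).round(4),q[:,2].mean().round(4))
E
```

```text
piston [0.5133 0.0827] [0.5101 0.0788]
large [ 0.5231 -0.0603] [ 0.5253 -0.0626]
small [ 0.4319 -0.0008] [ 0.432  -0.0047]
c_tip [0.48   0.1637] [0.481  0.1611]
c_hex [0.4411 0.1495] [0.4379 0.1461]
c_thr [0.4073 0.1371] [0.4073 0.1365]
u_tip [ 0.4677 -0.125 ] [ 0.4721 -0.1269]
u_hex [ 0.4271 -0.1368] [ 0.4259 -0.1407]
u_thr [ 0.3954 -0.1458] [ 0.3953 -0.1485]
[np.float64(-159.9), np.float64(-163.9), np.float64(-161.6), np.float64(-164.3)]
top blue 492 0.0391 ((666.635986328125, 5.7773284912109375), (148.1704864501953, 172.82810974121094), 7.3984198570251465)
top yellow 492 0.0386 ((466.9549560546875, -342.6053466796875), (175.19607543945312, 146.53208923339844), 85.06945037841797)
top red 546 0.0392 ((471.172119140625, 328.119384765625), (148.03738403320312, 179.51388549804688), 3.406597852706909)
0 270 0.0506 [0.5131 0.0849] 0.0379
1 202 0.0227 [ 0.5223 -0.0636] 0.0129
2 117 0.024 [ 0.4322 -0.0013] 0.0109
4 142 0.0334 [0.4405 0.1483] 0.0154
7 142 0.0317 [ 0.4268 -0.136 ] 0.0149
scene blue 1016 0.0398 ((669.5362548828125, 3.485382080078125), (148.01695251464844, 176.580078125), 7.672644138336182)
scene yellow 693 0.0394 ((468.2402648925781, -345.31842041015625), (179.50592041015625, 148.68190002441406), 84.24374389648438)
scene red 1014 0.0395 ((472.41656494140625, 324.53912353515625), (148.51344299316406, 175.5303955078125), 2.86881685256958)
0 413 0.0501 [0.5149 0.0809] 0.0359
1 264 0.0213 [ 0.5253 -0.0646] 0.0137
2 151 0.0174 [ 0.433  -0.0052] 0.011
4 165 0.0263 [0.4387 0.1491] 0.0163
7 136 0.0276 [ 0.4263 -0.1394] 0.0166
```

Averaged positions:

| Item | Position (m) | Angle |
|---|---|---|
| Large bearing | (.524, -.062) | – |
| Small bearing | (.432, -.003) | – |
| Clean plug | (.441, .148) | axis 19.3° |
| Used plug | (.429, -.138) | axis 15.6° |
| Piston | (.512, .081) | – |
| Blue tray | (.668, .0045) | yaw 7.5° |
| Yellow tray | (.4676, -.344) | yaw -5.3° |
| Red tray | (.472, .326) | yaw 3° |

I'll do them in the order asked, starting with the large bearing.

Emit:
servo_tool(deltas=[{"rz": 0.95, "jaw": 0.25}, {"rz": 0.95, "jaw": 0.25}, {"rz": 0.95, "jaw": 0.25}, {"rz": 0.95, "jaw": 0.25}, {"rz": 0.95, "jaw": 0.25}, {"rz": 0.95, "jaw": 0.25}, {"dx": -0.8, "dy": 0.2, "jaw": 0.25}, {"dx": -0.8, "dy": 0.2, "jaw": 0.25}, {"dx": -0.8, "dy": 0.2, "jaw": 0.25}, {"dx": -0.8, "dy": 0.2, "jaw": 0.25}, {"dx": -0.8, "dy": 0.2, "jaw": 0.25}, {"dx": -0.8, "dy": 0.2, "jaw": 0.25}], force=25)

```text
schema error: expected keys jaw, dx, dy, dz, rx, ry, rz
```

```bash
cat > plan.py <<'E'
import sys,numpy as np
from station import r
s=r.get_state();p=np.array(s['eef_pos']);R=np.array(s['ee_rot'])
t=np.array(list(map(float,sys.argv[1:4])));yaw=float(sys.argv[4])
cur=np.degrees(np.arctan2(R[1,1],R[0,1]));a=np.radians(yaw)
G=np.array([[-np.sin(a),np.cos(a),0],[np.cos(a),np.sin(a),0],[0,0,-1]])
print('t',s['clock'],'pos',p.round(4),'yaw',cur.round(1),'open',round(s['opening'],4),'grip',round(s['grasp_force'],1),'F',np.round(s['wrist_force'],1))
print('rz units',round(-((yaw-cur+180)%360-180)/10,2),'then shift units',(G@(t-p)/.05).round(2),'tilt',R[:,2].round(3))
E
python3 plan.py .524 -.062 .1 7.5
```

```text
t 0.1 pos [0.2699 0.5632 0.226 ] yaw 64.4 open 0.0919 grip 0.0 F [ 0.1 -0.2  0.2]
rz units 5.69 then shift units [-13.06   3.41   2.52] tilt [-0.    -0.001 -1.   ]
```

Emit:
servo_tool(deltas=[{"jaw": 0.25, "dx": 0, "dy": 0, "dz": 0, "rx": 0, "ry": 0, "rz": 0.95}, {"jaw": 0.25, "dx": 0, "dy": 0, "dz": 0, "rx": 0, "ry": 0, "rz": 0.95}, {"jaw": 0.25, "dx": 0, "dy": 0, "dz": 0, "rx": 0, "ry": 0, "rz": 0.95}, {"jaw": 0.25, "dx": 0, "dy": 0, "dz": 0, "rx": 0, "ry": 0, "rz": 0.95}, {"jaw": 0.25, "dx": 0, "dy": 0, "dz": 0, "rx": 0, "ry": 0, "rz": 0.95}, {"jaw": 0.25, "dx": 0, "dy": 0, "dz": 0, "rx": 0, "ry": 0, "rz": 0.95}, {"jaw": 0.25, "dx": -0.8, "dy": 0.2, "dz": 0, "rx": 0, "ry": 0, "rz": 0}, {"jaw": 0.25, "dx": -0.8, "dy": 0.2, "dz": 0, "rx": 0, "ry": 0, "rz": 0}, {"jaw": 0.25, "dx": -0.8, "dy": 0.2, "dz": 0, "rx": 0, "ry": 0, "rz": 0}, {"jaw": 0.25, "dx": -0.8, "dy": 0.2, "dz": 0, "rx": 0, "ry": 0, "rz": 0}, {"jaw": 0.25, "dx": -0.8, "dy": 0.2, "dz": 0, "rx": 0, "ry": 0, "rz": 0}, {"jaw": 0.25, "dx": -0.8, "dy": 0.2, "dz": 0, "rx": 0, "ry": 0, "rz": 0}], force=25)

```text
clock: 1.6
eef_pos: [0.3607, 0.3319, 0.2265]
ee_rot: [[-0.129, 0.992, -0.0], [0.992, 0.129, -0.0], [-0.0, -0.0, -1.0]]
wrist_force: [0.9, 0.5, 0.6]
opening: 0.0689
grasp_force: 0.0
```

```bash
python3 plan.py .524 -.062 .1 7.5
```

```text
t 1.6 pos [0.3607 0.3319 0.2265] yaw 7.4 open 0.0689 grip 0.0 F [0.9 0.5 0.6]
rz units -0.01 then shift units [-8.24  2.21  2.53] tilt [-0. -0. -1.]
```

Emit:
servo_tool(deltas=[{"jaw": 0.25, "dx": -0.9, "dy": 0.24, "dz": 0.2, "rx": 0, "ry": 0, "rz": 0}, {"jaw": 0.25, "dx": -0.9, "dy": 0.24, "dz": 0.2, "rx": 0, "ry": 0, "rz": 0}, {"jaw": 0.25, "dx": -0.9, "dy": 0.24, "dz": 0.2, "rx": 0, "ry": 0, "rz": 0}, {"jaw": 0.25, "dx": -0.9, "dy": 0.24, "dz": 0.2, "rx": 0, "ry": 0, "rz": 0}, {"jaw": 0.25, "dx": -0.9, "dy": 0.24, "dz": 0.2, "rx": 0, "ry": 0, "rz": 0}, {"jaw": 0.25, "dx": -0.9, "dy": 0.24, "dz": 0.3, "rx": 0, "ry": 0, "rz": 0}, {"jaw": 0.25, "dx": -0.9, "dy": 0.24, "dz": 0.3, "rx": 0, "ry": 0, "rz": 0}, {"jaw": 0.25, "dx": -0.9, "dy": 0.24, "dz": 0.4, "rx": 0, "ry": 0, "rz": 0}, {"jaw": 0.25, "dx": -0.9, "dy": 0.24, "dz": 0.4, "rx": 0, "ry": 0, "rz": 0}, {"jaw": 0.25, "dx": -0.14, "dy": 0.05, "dz": 0.1, "rx": 0, "ry": 0, "rz": 0}, {"jaw": 0.25, "dx": 0, "dy": 0, "dz": 0, "rx": 0, "ry": 0, "rz": 0}])

```text
clock: 2.98
eef_pos: [0.5226, -0.061, 0.1012]
ee_rot: [[-0.128, 0.992, -0.001], [0.992, 0.128, 0.0], [0.0, -0.001, -1.0]]
wrist_force: [-0.4, 0.9, 0.5]
opening: 0.0689
grasp_force: 0.0
```

```bash
python3 plan.py .524 -.062 .003 7.5
python3 - <<'E'
from h import *
p,_=r.snapshot("scene");q,_=r.snapshot("top")
cv2.imwrite("pics/g1.png",np.hstack([cv2.resize(p[200:320,230:380],None,fx=2.6,fy=2.6),cv2.resize(q[130:250,220:370],None,fx=2.6,fy=2.6)]))
E
```

```text
t 2.975 pos [ 0.5226 -0.061   0.1012] yaw 7.3 open 0.0689 grip 0.0 F [-0.4  0.9  0.5]
rz units -0.02 then shift units [-0.02  0.02  1.96] tilt [-0.001  0.    -1.   ]
```

View pics/g1.png

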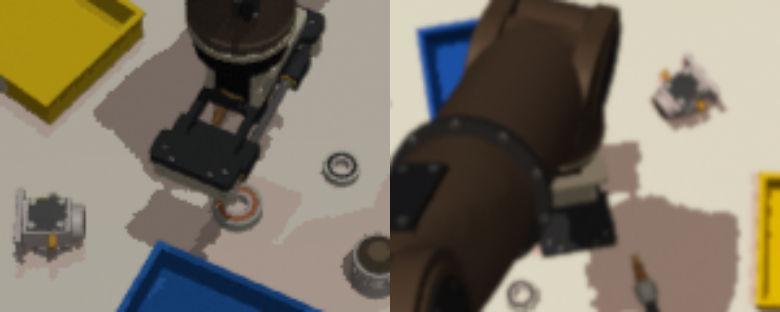

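The left half shows the gripper above the large bearing at (238,207), clear of the carburettor and tray. Descending and gripping.

Emit:
servo_tool(deltas=[{"jaw": 0.25, "dx": 0, "dy": 0.02, "dz": 0.5, "rx": 0, "ry": 0, "rz": 0}, {"jaw": 0.25, "dx": 0, "dy": 0, "dz": 0.5, "rx": 0, "ry": 0, "rz": 0}, {"jaw": 0.25, "dx": 0, "dy": 0, "dz": 0.4, "rx": 0, "ry": 0, "rz": 0}, {"jaw": 0.25, "dx": 0, "dy": 0, "dz": 0.3, "rx": 0, "ry": 0, "rz": 0}, {"jaw": 0.25, "dx": 0, "dy": 0, "dz": 0.2, "rx": 0, "ry": 0, "rz": 0}, {"jaw": 0.25, "dx": 0, "dy": 0, "dz": 0.04, "rx": 0, "ry": 0, "rz": 0}, {"jaw": 1, "dx": 0, "dy": 0, "dz": 0, "rx": 0, "ry": 0, "rz": 0}, {"jaw": 1, "dx": 0, "dy": 0, "dz": 0, "rx": 0, "ry": 0, "rz": 0}, {"jaw": 1, "dx": 0, "dy": 0, "dz": 0, "rx": 0, "ry": 0, "rz": 0}, {"jaw": 1, "dx": 0, "dy": 0, "dz": 0, "rx": 0, "ry": 0, "rz": 0}, {"jaw": 1, "dx": 0, "dy": 0, "dz": 0, "rx": 0, "ry": 0, "rz": 0}])

```text
clock: 4.45
eef_pos: [0.5243, -0.0609, 0.0051]
ee_rot: [[-0.129, 0.992, 0.001], [0.992, 0.129, 0.0], [0.0, 0.001, -1.0]]
wrist_force: [-0.0, 0.0, 6.1]
opening: 0.0457
grasp_force: 25.0
```

```bash
python3 plan.py .6635 .042 .09 7.5
```

```text
t 4.45 pos [ 0.5243 -0.0609  0.0051] yaw 7.4 open 0.0457 grip 25.0 F [-0.   0.   6.1]
rz units -0.01 then shift units [ 1.68  3.03 -1.7 ] tilt [ 0.001  0.    -1.   ]
```

Emit:
servo_tool(deltas=[{"jaw": 1, "dx": 0, "dy": 0, "dz": -0.2, "rx": 0, "ry": 0, "rz": 0}, {"jaw": 1, "dx": 0, "dy": 0, "dz": -0.5, "rx": 0, "ry": 0, "rz": 0}, {"jaw": 1, "dx": 0, "dy": 0, "dz": -0.6, "rx": 0, "ry": 0, "rz": 0}, {"jaw": 1, "dx": 0, "dy": 0, "dz": -0.4, "rx": 0, "ry": 0, "rz": 0}, {"jaw": 1, "dx": 0.2, "dy": 0.4, "dz": 0, "rx": 0, "ry": 0, "rz": 0}, {"jaw": 1, "dx": 0.3, "dy": 0.6, "dz": 0, "rx": 0, "ry": 0, "rz": 0}, {"jaw": 1, "dx": 0.4, "dy": 0.6, "dz": 0, "rx": 0, "ry": 0, "rz": 0}, {"jaw": 1, "dx": 0.4, "dy": 0.6, "dz": 0, "rx": 0, "ry": 0, "rz": 0}, {"jaw": 1, "dx": 0.3, "dy": 0.6, "dz": 0, "rx": 0, "ry": 0, "rz": 0}, {"jaw": 1, "dx": 0.08, "dy": 0.23, "dz": 0, "rx": 0, "ry": 0, "rz": 0}, {"jaw": 1, "dx": 0, "dy": 0, "dz": 0, "rx": 0, "ry": 0, "rz": 0}])

```text
clock: 5.82
eef_pos: [0.6634, 0.0416, 0.0896]
ee_rot: [[-0.129, 0.992, -0.0], [0.992, 0.129, -0.001], [-0.001, -0.0, -1.0]]
wrist_force: [-0.3, -0.6, 0.1]
opening: 0.0461
grasp_force: 25.0
```

```bash
python3 plan.py .6635 .042 .0095 7.5
```

```text
t 5.825 pos [0.6634 0.0416 0.0896] yaw 7.4 open 0.0461 grip 25.0 F [-0.3 -0.6  0.1]
rz units -0.01 then shift units [0.01 0.   1.6 ] tilt [-0.    -0.001 -1.   ]
```

Emit:
servo_tool(deltas=[{"jaw": 1, "dx": 0, "dy": 0, "dz": 0.4, "rx": 0, "ry": 0, "rz": 0}, {"jaw": 1, "dx": 0, "dy": 0, "dz": 0.4, "rx": 0, "ry": 0, "rz": 0}, {"jaw": 1, "dx": 0, "dy": 0, "dz": 0.4, "rx": 0, "ry": 0, "rz": 0}, {"jaw": 1, "dx": 0, "dy": 0, "dz": 0.2, "rx": 0, "ry": 0, "rz": 0}, {"jaw": 1, "dx": 0, "dy": 0, "dz": 0.1, "rx": 0, "ry": 0, "rz": 0}, {"jaw": 1, "dx": 0, "dy": 0, "dz": 0.06, "rx": 0, "ry": 0, "rz": 0}, {"jaw": 1, "dx": 0, "dy": 0, "dz": 0.02, "rx": 0, "ry": 0, "rz": 0}, {"jaw": 1, "dx": 0, "dy": 0, "dz": 0, "rx": 0, "ry": 0, "rz": 0}])

```text
clock: 6.82
eef_pos: [0.6638, 0.042, 0.0111]
ee_rot: [[-0.129, 0.992, 0.001], [0.992, 0.129, 0.0], [0.0, 0.001, -1.0]]
wrist_force: [-0.4, 0.2, -0.4]
opening: 0.0458
grasp_force: 25.0
```

Emit:
servo_tool(deltas=[{"jaw": 1, "dx": 0, "dy": 0, "dz": 0.02, "rx": 0, "ry": 0, "rz": 0}, {"jaw": 1, "dx": 0, "dy": 0, "dz": 0.02, "rx": 0, "ry": 0, "rz": 0}, {"jaw": 1, "dx": 0, "dy": 0, "dz": 0, "rx": 0, "ry": 0, "rz": 0}])

```text
clock: 7.2
eef_pos: [0.6637, 0.042, 0.0092]
ee_rot: [[-0.129, 0.992, 0.0], [0.992, 0.129, 0.0], [0.0, 0.0, -1.0]]
wrist_force: [-1.4, 0.8, 4.8]
opening: 0.0462
grasp_force: 25.0
```

Contact at 4.8 N. Releasing to about 60 mm and rising.

Emit:
servo_tool(deltas=[{"jaw": 0.4, "dx": 0, "dy": 0, "dz": 0, "rx": 0, "ry": 0, "rz": 0}, {"jaw": 0.35, "dx": 0, "dy": 0, "dz": 0, "rx": 0, "ry": 0, "rz": 0}, {"jaw": 0.35, "dx": 0, "dy": 0, "dz": 0, "rx": 0, "ry": 0, "rz": 0}, {"jaw": 0.35, "dx": 0, "dy": 0, "dz": -0.2, "rx": 0, "ry": 0, "rz": 0}, {"jaw": 0.35, "dx": 0, "dy": 0, "dz": -0.6, "rx": 0, "ry": 0, "rz": 0}, {"jaw": 0.35, "dx": 0, "dy": 0, "dz": -0.8, "rx": 0, "ry": 0, "rz": 0}, {"jaw": 0.35, "dx": 0, "dy": 0, "dz": -0.2, "rx": 0, "ry": 0, "rz": 0}, {"jaw": 0.35, "dx": -0.2, "dy": -0.9, "dz": 0, "rx": 0, "ry": 0, "rz": 0}, {"jaw": 0.35, "dx": -0.2, "dy": -0.9, "dz": 0, "rx": 0, "ry": 0, "rz": 0}, {"jaw": 0.35, "dx": -0.1, "dy": -0.9, "dz": 0, "rx": 0, "ry": 0, "rz": 0}, {"jaw": 0.35, "dx": 0, "dy": -0.9, "dz": 0, "rx": 0, "ry": 0, "rz": 0}, {"jaw": 0.35, "dx": 0, "dy": -0.7, "dz": 0, "rx": 0, "ry": 0, "rz": 0}])

```text
clock: 8.7
eef_pos: [0.4513, -0.0108, 0.0986]
ee_rot: [[-0.128, 0.992, -0.001], [0.992, 0.128, 0.0], [0.0, -0.001, -1.0]]
wrist_force: [-0.1, 0.1, 1.3]
opening: 0.0598
grasp_force: 0.0
```

```bash
python3 plan.py .432 -.003 .006 7.5
```

```text
t 8.7 pos [ 0.4513 -0.0108  0.0986] yaw 7.4 open 0.0598 grip 0.0 F [-0.1  0.1  1.3]
rz units -0.01 then shift units [ 0.21 -0.36  1.85] tilt [-0.001  0.    -1.   ]
```

Emit:
servo_tool(deltas=[{"jaw": 0.35, "dx": 0.21, "dy": -0.36, "dz": 0.2, "rx": 0, "ry": 0, "rz": 0}, {"jaw": 0.35, "dx": 0, "dy": 0, "dz": 0.5, "rx": 0, "ry": 0, "rz": 0}, {"jaw": 0.35, "dx": 0, "dy": 0, "dz": 0.5, "rx": 0, "ry": 0, "rz": 0}, {"jaw": 0.35, "dx": 0, "dy": 0, "dz": 0.4, "rx": 0, "ry": 0, "rz": 0}, {"jaw": 0.35, "dx": 0, "dy": 0, "dz": 0.2, "rx": 0, "ry": 0, "rz": 0}, {"jaw": 0.35, "dx": 0, "dy": 0, "dz": 0.05, "rx": 0, "ry": 0, "rz": 0}, {"jaw": 1, "dx": 0, "dy": 0, "dz": 0, "rx": 0, "ry": 0, "rz": 0}, {"jaw": 1, "dx": 0, "dy": 0, "dz": 0, "rx": 0, "ry": 0, "rz": 0}, {"jaw": 1, "dx": 0, "dy": 0, "dz": 0, "rx": 0, "ry": 0, "rz": 0}, {"jaw": 1, "dx": 0, "dy": 0, "dz": 0, "rx": 0, "ry": 0, "rz": 0}, {"jaw": 1, "dx": 0, "dy": 0, "dz": 0, "rx": 0, "ry": 0, "rz": 0}])

```text
clock: 10.07
eef_pos: [0.4346, -0.0023, 0.0066]
ee_rot: [[-0.129, 0.992, 0.001], [0.992, 0.129, 0.0], [0.0, 0.001, -1.0]]
wrist_force: [-1.5, -0.0, 7.4]
opening: 0.0336
grasp_force: 25.0
```

```bash
python3 plan.py .673 -.034 .09 7.5
```

```text
t 10.075 pos [ 0.4346 -0.0023  0.0066] yaw 7.4 open 0.0336 grip 25.0 F [-1.5 -0.   7.4]
rz units -0.01 then shift units [-1.25  4.64 -1.67] tilt [ 0.001  0.    -1.   ]
```

Emit:
servo_tool(deltas=[{"jaw": 1, "dx": 0, "dy": 0, "dz": -0.2, "rx": 0, "ry": 0, "rz": 0}, {"jaw": 1, "dx": 0, "dy": 0, "dz": -0.6, "rx": 0, "ry": 0, "rz": 0}, {"jaw": 1, "dx": 0, "dy": 0, "dz": -0.6, "rx": 0, "ry": 0, "rz": 0}, {"jaw": 1, "dx": 0, "dy": 0.2, "dz": -0.3, "rx": 0, "ry": 0, "rz": 0}, {"jaw": 1, "dx": -0.2, "dy": 0.7, "dz": 0, "rx": 0, "ry": 0, "rz": 0}, {"jaw": 1, "dx": -0.2, "dy": 0.8, "dz": 0, "rx": 0, "ry": 0, "rz": 0}, {"jaw": 1, "dx": -0.2, "dy": 0.8, "dz": 0, "rx": 0, "ry": 0, "rz": 0}, {"jaw": 1, "dx": -0.2, "dy": 0.8, "dz": 0, "rx": 0, "ry": 0, "rz": 0}, {"jaw": 1, "dx": -0.2, "dy": 0.7, "dz": 0, "rx": 0, "ry": 0, "rz": 0}, {"jaw": 1, "dx": -0.2, "dy": 0.5, "dz": 0, "rx": 0, "ry": 0, "rz": 0}, {"jaw": 1, "dx": -0.05, "dy": 0.14, "dz": 0, "rx": 0, "ry": 0, "rz": 0}, {"jaw": 1, "dx": 0, "dy": 0, "dz": 0, "rx": 0, "ry": 0, "rz": 0}])

```text
clock: 11.58
eef_pos: [0.6719, -0.0346, 0.0912]
ee_rot: [[-0.128, 0.992, -0.001], [0.992, 0.128, -0.0], [-0.0, -0.001, -1.0]]
wrist_force: [-0.3, 0.2, -0.3]
opening: 0.0332
grasp_force: 25.0
```

```bash
python3 plan.py .673 -.034 .0125 7.5
```

```text
t 11.575 pos [ 0.6719 -0.0346  0.0912] yaw 7.4 open 0.0332 grip 25.0 F [-0.3  0.2 -0.3]
rz units -0.01 then shift units [0.01 0.02 1.57] tilt [-0.001 -0.    -1.   ]
```

Emit:
servo_tool(deltas=[{"jaw": 1, "dx": 0, "dy": 0, "dz": 0.4, "rx": 0, "ry": 0, "rz": 0}, {"jaw": 1, "dx": 0, "dy": 0, "dz": 0.4, "rx": 0, "ry": 0, "rz": 0}, {"jaw": 1, "dx": 0, "dy": 0, "dz": 0.4, "rx": 0, "ry": 0, "rz": 0}, {"jaw": 1, "dx": 0, "dy": 0, "dz": 0.2, "rx": 0, "ry": 0, "rz": 0}, {"jaw": 1, "dx": 0, "dy": 0, "dz": 0.1, "rx": 0, "ry": 0, "rz": 0}, {"jaw": 1, "dx": 0, "dy": 0, "dz": 0.07, "rx": 0, "ry": 0, "rz": 0}, {"jaw": 1, "dx": 0, "dy": 0, "dz": 0.02, "rx": 0, "ry": 0, "rz": 0}, {"jaw": 1, "dx": 0, "dy": 0, "dz": 0, "rx": 0, "ry": 0, "rz": 0}])

```text
clock: 12.58
eef_pos: [0.6727, -0.0346, 0.0121]
ee_rot: [[-0.129, 0.992, 0.001], [0.992, 0.129, 0.0], [-0.0, 0.001, -1.0]]
wrist_force: [1.0, 0.4, -0.2]
opening: 0.0334
grasp_force: 25.0
```

Emit:
servo_tool(deltas=[{"jaw": 1, "dx": 0, "dy": 0, "dz": 0.02, "rx": 0, "ry": 0, "rz": 0}, {"jaw": 1, "dx": 0, "dy": 0, "dz": 0.015, "rx": 0, "ry": 0, "rz": 0}, {"jaw": 1, "dx": 0, "dy": 0, "dz": 0, "rx": 0, "ry": 0, "rz": 0}])

```text
clock: 12.95
eef_pos: [0.6727, -0.0345, 0.0107]
ee_rot: [[-0.129, 0.992, 0.001], [0.992, 0.129, 0.0], [0.0, 0.001, -1.0]]
wrist_force: [-1.5, 0.3, 5.2]
opening: 0.0336
grasp_force: 25.0
```

Emit:
servo_tool(deltas=[{"jaw": 0.45, "dx": 0, "dy": 0, "dz": 0, "rx": 0, "ry": 0, "rz": 0}, {"jaw": 0.45, "dx": 0, "dy": 0, "dz": 0, "rx": 0, "ry": 0, "rz": 0}, {"jaw": 0.45, "dx": 0, "dy": 0, "dz": 0, "rx": 0, "ry": 0, "rz": 0}, {"jaw": 0.45, "dx": 0, "dy": 0, "dz": -0.2, "rx": 0, "ry": 0, "rz": 0}, {"jaw": 0.45, "dx": 0, "dy": 0, "dz": -0.8, "rx": 0, "ry": 0, "rz": 0}, {"jaw": 0.45, "dx": 0, "dy": 0, "dz": -0.9, "rx": 0, "ry": 0, "rz": 0}, {"jaw": 0.45, "dx": 0.5, "dy": -0.7, "dz": 0, "rx": 0, "ry": 0, "rz": 0}, {"jaw": 0.45, "dx": 0.6, "dy": -0.7, "dz": 0, "rx": 0, "ry": 0, "rz": 0}, {"jaw": 0.45, "dx": 0.6, "dy": -0.7, "dz": 0, "rx": 0, "ry": 0, "rz": 0}, {"jaw": 0.45, "dx": 0.6, "dy": -0.7, "dz": 0, "rx": 0, "ry": 0, "rz": 0}, {"jaw": 0.45, "dx": 0.6, "dy": -0.7, "dz": 0, "rx": 0, "ry": 0, "rz": 0}, {"jaw": 0.45, "dx": 0.6, "dy": -0.6, "dz": 0, "rx": 0, "ry": 0, "rz": 0}])

```text
clock: 14.45
eef_pos: [0.4454, 0.1133, 0.1056]
ee_rot: [[-0.128, 0.992, 0.001], [0.992, 0.128, 0.001], [0.001, 0.001, -1.0]]
wrist_force: [0.9, 0.3, 0.3]
opening: 0.0504
grasp_force: 0.0
```

Emit:
servo_tool(deltas=[{"jaw": 0.45, "dx": 0, "dy": 0, "dz": 0, "rx": 0, "ry": 0, "rz": 0.9}, {"jaw": 0.45, "dx": 0, "dy": 0, "dz": 0, "rx": 0, "ry": 0, "rz": 0.9}, {"jaw": 0.45, "dx": 0, "dy": 0, "dz": 0, "rx": 0, "ry": 0, "rz": 0.9}, {"jaw": 0.45, "dx": 0, "dy": 0, "dz": 0, "rx": 0, "ry": 0, "rz": 0.9}, {"jaw": 0.45, "dx": 0, "dy": 0, "dz": 0, "rx": 0, "ry": 0, "rz": 0.9}, {"jaw": 0.45, "dx": 0, "dy": 0, "dz": 0, "rx": 0, "ry": 0, "rz": 0.9}, {"jaw": 0.45, "dx": 0, "dy": 0, "dz": 0, "rx": 0, "ry": 0, "rz": 0.9}, {"jaw": 0.45, "dx": 0, "dy": 0, "dz": 0, "rx": 0, "ry": 0, "rz": 0.9}, {"jaw": 0.45, "dx": 0, "dy": 0, "dz": 0, "rx": 0, "ry": 0, "rz": 0.6}, {"jaw": 0.45, "dx": 0, "dy": 0, "dz": 0, "rx": 0, "ry": 0, "rz": 0}])

```text
clock: 15.7
eef_pos: [0.4468, 0.1128, 0.1054]
ee_rot: [[0.943, 0.333, 0.0], [0.333, -0.943, 0.0], [0.001, -0.0, -1.0]]
wrist_force: [-0.1, 0.7, 0.1]
opening: 0.0506
grasp_force: 0.0
```

```bash
python3 plan.py .441 .148 .06 -70.7
```

```text
t 15.7 pos [0.4468 0.1128 0.1054] yaw -70.6 open 0.0506 grip 0.0 F [-0.1  0.7  0.1]
rz units 0.01 then shift units [ 0.12 -0.7   0.91] tilt [ 0.  0. -1.]
```

Emit:
servo_tool(deltas=[{"jaw": 0.45, "dx": 0.12, "dy": -0.7, "dz": 0, "rx": 0, "ry": 0, "rz": 0}, {"jaw": 0.45, "dx": 0, "dy": 0, "dz": 0.4, "rx": 0, "ry": 0, "rz": 0}, {"jaw": 0.45, "dx": 0, "dy": 0, "dz": 0.5, "rx": 0, "ry": 0, "rz": 0}, {"jaw": 0.45, "dx": 0, "dy": 0, "dz": 0.5, "rx": 0, "ry": 0, "rz": 0}, {"jaw": 0.45, "dx": 0, "dy": 0, "dz": 0.4, "rx": 0, "ry": 0, "rz": 0}, {"jaw": 0.45, "dx": 0, "dy": 0, "dz": 0.17, "rx": 0, "ry": 0, "rz": 0}, {"jaw": 1, "dx": 0, "dy": 0, "dz": 0, "rx": 0, "ry": 0, "rz": 0}, {"jaw": 1, "dx": 0, "dy": 0, "dz": 0, "rx": 0, "ry": 0, "rz": 0}, {"jaw": 1, "dx": 0, "dy": 0, "dz": 0, "rx": 0, "ry": 0, "rz": 0}, {"jaw": 1, "dx": 0, "dy": 0, "dz": 0, "rx": 0, "ry": 0, "rz": 0}, {"jaw": 1, "dx": 0, "dy": 0, "dz": 0, "rx": 0, "ry": 0, "rz": 0}])

```text
clock: 17.08
eef_pos: [0.4411, 0.1479, 0.007]
ee_rot: [[0.943, 0.332, 0.001], [0.332, -0.943, 0.001], [0.001, -0.0, -1.0]]
wrist_force: [-1.0, -0.1, 7.0]
opening: 0.0225
grasp_force: 25.0
```

```bash
python3 plan.py .4645 -.379 .12 -95.3
```

```text
t 17.075 pos [0.4411 0.1479 0.007 ] yaw -70.6 open 0.0225 grip 25.0 F [-1.  -0.1  7. ]
rz units 2.47 then shift units [ 1.44 10.45 -2.26] tilt [ 0.001  0.001 -1.   ]
```

Emit:
servo_tool(deltas=[{"jaw": 1, "dx": 0, "dy": 0, "dz": -0.2, "rx": 0, "ry": 0, "rz": 0}, {"jaw": 1, "dx": 0, "dy": 0, "dz": -0.6, "rx": 0, "ry": 0, "rz": 0}, {"jaw": 1, "dx": 0, "dy": 0, "dz": -0.7, "rx": 0, "ry": 0, "rz": 0}, {"jaw": 1, "dx": 0, "dy": 0, "dz": -0.5, "rx": 0, "ry": 0, "rz": 0}, {"jaw": 1, "dx": 0, "dy": 0, "dz": -0.26, "rx": 0, "ry": 0, "rz": 0.67}, {"jaw": 1, "dx": 0, "dy": 0, "dz": 0, "rx": 0, "ry": 0, "rz": 0.9}, {"jaw": 1, "dx": 0, "dy": 0, "dz": 0, "rx": 0, "ry": 0, "rz": 0.9}, {"jaw": 1, "dx": 0.1, "dy": 0.5, "dz": 0, "rx": 0, "ry": 0, "rz": 0}, {"jaw": 1, "dx": 0.1, "dy": 0.8, "dz": 0, "rx": 0, "ry": 0, "rz": 0}, {"jaw": 1, "dx": 0.1, "dy": 0.8, "dz": 0, "rx": 0, "ry": 0, "rz": 0}, {"jaw": 1, "dx": 0.1, "dy": 0.8, "dz": 0, "rx": 0, "ry": 0, "rz": 0}, {"jaw": 1, "dx": 0.1, "dy": 0.8, "dz": 0, "rx": 0, "ry": 0, "rz": 0}])

```text
clock: 18.58
eef_pos: [0.4482, -0.0401, 0.12]
ee_rot: [[0.996, -0.092, 0.0], [-0.092, -0.996, 0.0], [0.0, -0.0, -1.0]]
wrist_force: [0.9, 1.1, -0.4]
opening: 0.0226
grasp_force: 25.0
```

```bash
python3 plan.py .4645 -.379 .12 -95.3
```

```text
t 18.575 pos [ 0.4482 -0.0401  0.12  ] yaw -95.3 open 0.0226 grip 25.0 F [ 0.9  1.1 -0.4]
rz units 0.0 then shift units [ 0.95  6.72 -0.  ] tilt [ 0.  0. -1.]
```

Emit:
servo_tool(deltas=[{"jaw": 1, "dx": 0.1, "dy": 0.8, "dz": 0, "rx": 0, "ry": 0, "rz": 0}, {"jaw": 1, "dx": 0.1, "dy": 0.8, "dz": 0, "rx": 0, "ry": 0, "rz": 0}, {"jaw": 1, "dx": 0.1, "dy": 0.8, "dz": 0, "rx": 0, "ry": 0, "rz": 0}, {"jaw": 1, "dx": 0.1, "dy": 0.8, "dz": 0, "rx": 0, "ry": 0, "rz": 0}, {"jaw": 1, "dx": 0.1, "dy": 0.8, "dz": 0, "rx": 0, "ry": 0, "rz": 0}, {"jaw": 1, "dx": 0.1, "dy": 0.8, "dz": 0, "rx": 0, "ry": 0, "rz": 0}, {"jaw": 1, "dx": 0.1, "dy": 0.8, "dz": 0, "rx": 0, "ry": 0, "rz": 0}, {"jaw": 1, "dx": 0.1, "dy": 0.6, "dz": 0, "rx": 0, "ry": 0, "rz": 0}, {"jaw": 1, "dx": 0.1, "dy": 0.4, "dz": 0, "rx": 0, "ry": 0, "rz": 0}, {"jaw": 1, "dx": 0.03, "dy": 0.1, "dz": 0, "rx": 0, "ry": 0, "rz": 0}, {"jaw": 1, "dx": 0, "dy": 0, "dz": 0, "rx": 0, "ry": 0, "rz": 0}])

```text
clock: 19.95
eef_pos: [0.4636, -0.3762, 0.1195]
ee_rot: [[0.996, -0.092, -0.0], [-0.092, -0.996, 0.0], [-0.0, -0.0, -1.0]]
wrist_force: [-0.6, 0.9, -0.2]
opening: 0.0226
grasp_force: 25.0
```

```bash
python3 plan.py .4645 -.379 .0125 -95.3
python3 - <<'E'
from h import *
p,_=r.snapshot("scene");q,_=r.snapshot("top")
cv2.imwrite("pics/g2.png",np.hstack([cv2.resize(p[150:270,180:330],None,fx=2.6,fy=2.6),cv2.resize(q[120:270,230:430],None,fx=2,fy=2.08)]))
E
```

```text
t 19.95 pos [ 0.4636 -0.3762  0.1195] yaw -95.3 open 0.0226 grip 25.0 F [-0.6  0.9 -0.2]
rz units -0.0 then shift units [0.02 0.05 2.14] tilt [-0.  0. -1.]
```

View pics/g2.png

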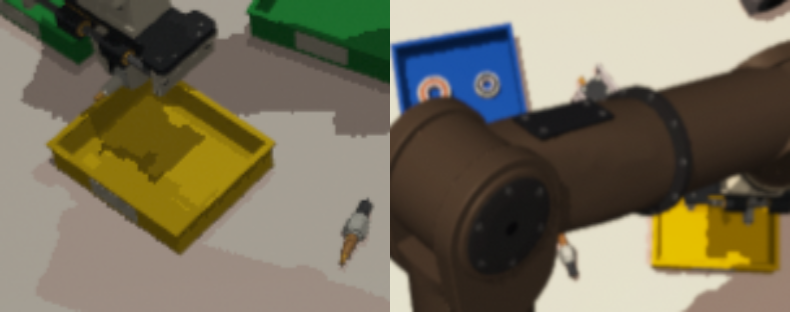

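Both bearings lie flat in the blue tray, at right half (434,93) and (487,83). The plug hangs over the yellow tray. Lowering it.

Emit:
servo_tool(deltas=[{"jaw": 1, "dx": 0, "dy": 0.05, "dz": 0.4, "rx": 0, "ry": 0, "rz": 0}, {"jaw": 1, "dx": 0, "dy": 0, "dz": 0.5, "rx": 0, "ry": 0, "rz": 0}, {"jaw": 1, "dx": 0, "dy": 0, "dz": 0.5, "rx": 0, "ry": 0, "rz": 0}, {"jaw": 1, "dx": 0, "dy": 0, "dz": 0.4, "rx": 0, "ry": 0, "rz": 0}, {"jaw": 1, "dx": 0, "dy": 0, "dz": 0.2, "rx": 0, "ry": 0, "rz": 0}, {"jaw": 1, "dx": 0, "dy": 0, "dz": 0.1, "rx": 0, "ry": 0, "rz": 0}, {"jaw": 1, "dx": 0, "dy": 0, "dz": 0.04, "rx": 0, "ry": 0, "rz": 0}, {"jaw": 1, "dx": 0, "dy": 0, "dz": 0.01, "rx": 0, "ry": 0, "rz": 0}, {"jaw": 1, "dx": 0, "dy": 0, "dz": 0, "rx": 0, "ry": 0, "rz": 0}])

```text
clock: 21.18
eef_pos: [0.4638, -0.3794, 0.0124]
ee_rot: [[0.996, -0.092, 0.001], [-0.092, -0.996, -0.0], [0.001, 0.0, -1.0]]
wrist_force: [0.1, 0.2, -0.2]
opening: 0.0223
grasp_force: 25.0
```

Emit:
servo_tool(deltas=[{"jaw": 1, "dx": 0, "dy": 0, "dz": 0.02, "rx": 0, "ry": 0, "rz": 0}, {"jaw": 1, "dx": 0, "dy": 0, "dz": 0.02, "rx": 0, "ry": 0, "rz": 0}, {"jaw": 1, "dx": 0, "dy": 0, "dz": 0, "rx": 0, "ry": 0, "rz": 0}])

```text
clock: 21.55
eef_pos: [0.4638, -0.3794, 0.011]
ee_rot: [[0.996, -0.093, 0.001], [-0.093, -0.996, 0.0], [0.001, -0.0, -1.0]]
wrist_force: [-3.2, 2.9, 10.7]
opening: 0.0228
grasp_force: 25.0
```

Emit:
servo_tool(deltas=[{"jaw": 0.57, "dx": 0, "dy": 0, "dz": 0, "rx": 0, "ry": 0, "rz": 0}, {"jaw": 0.57, "dx": 0, "dy": 0, "dz": 0, "rx": 0, "ry": 0, "rz": 0}, {"jaw": 0.57, "dx": 0, "dy": 0, "dz": 0, "rx": 0, "ry": 0, "rz": 0}, {"jaw": 0.57, "dx": 0, "dy": 0, "dz": -0.2, "rx": 0, "ry": 0, "rz": 0}, {"jaw": 0.57, "dx": 0, "dy": 0, "dz": -0.8, "rx": 0, "ry": 0, "rz": 0}, {"jaw": 0.57, "dx": 0, "dy": 0, "dz": -0.8, "rx": 0, "ry": 0, "rz": 0}, {"jaw": 0.5, "dx": -0.2, "dy": -0.8, "dz": 0, "rx": 0, "ry": 0, "rz": 0}, {"jaw": 0.5, "dx": -0.2, "dy": -0.8, "dz": 0, "rx": 0, "ry": 0, "rz": 0}, {"jaw": 0.5, "dx": -0.2, "dy": -0.8, "dz": 0, "rx": 0, "ry": 0, "rz": 0}, {"jaw": 0.5, "dx": -0.2, "dy": -0.8, "dz": 0, "rx": 0, "ry": 0, "rz": 0}, {"jaw": 0.5, "dx": -0.2, "dy": -0.8, "dz": 0, "rx": 0, "ry": 0, "rz": 0}, {"jaw": 0.45, "dx": -0.1, "dy": -0.7, "dz": 0, "rx": 0, "ry": 0, "rz": 0}])

```text
clock: 23.05
eef_pos: [0.4301, -0.1387, 0.1004]
ee_rot: [[0.996, -0.092, 0.0], [-0.092, -0.996, 0.001], [0.0, -0.001, -1.0]]
wrist_force: [-0.2, 1.0, -0.1]
opening: 0.0493
grasp_force: 0.0
```

Emit:
servo_tool(deltas=[{"jaw": 0.45, "dx": 0, "dy": 0, "dz": 0, "rx": 0, "ry": 0, "rz": -0.9}, {"jaw": 0.45, "dx": 0, "dy": 0, "dz": 0, "rx": 0, "ry": 0, "rz": -0.9}, {"jaw": 0.45, "dx": 0, "dy": 0, "dz": 0, "rx": 0, "ry": 0, "rz": -0.3}, {"jaw": 0.45, "dx": 0, "dy": 0, "dz": 0, "rx": 0, "ry": 0, "rz": 0}])

```text
clock: 23.55
eef_pos: [0.4306, -0.1403, 0.1005]
ee_rot: [[0.963, 0.27, 0.001], [0.27, -0.963, 0.0], [0.001, -0.0, -1.0]]
wrist_force: [1.0, 0.3, 0.7]
opening: 0.0508
grasp_force: 0.0
```

```bash
python3 plan.py .429 -.138 .0075 -74.4
python3 - <<'E'
from h import *
p,_=r.snapshot("scene");q,_=r.snapshot("top")
cv2.imwrite("pics/g3.png",np.hstack([cv2.resize(p[150:270,190:340],None,fx=2.6,fy=2.6),cv2.resize(q[170:290,270:440],None,fx=2.3,fy=2.6)]))
E
```

```text
t 23.55 pos [ 0.4306 -0.1403  0.1005] yaw -74.3 open 0.0508 grip 0.0 F [1.  0.3 0.7]
rz units 0.01 then shift units [-0.02 -0.05  1.86] tilt [ 0.001  0.    -1.   ]
```

View pics/g3.png

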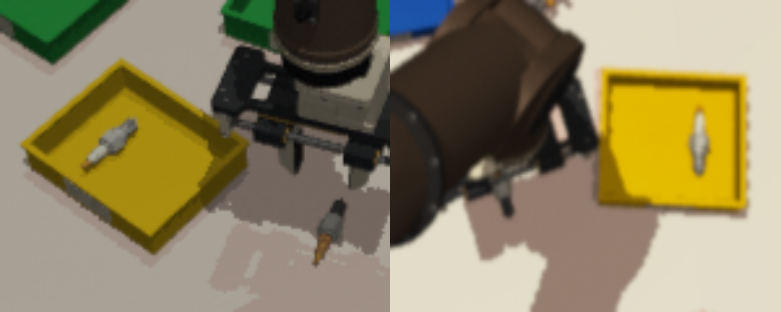

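The clean plug lies well in the yellow tray, at right half (700,140). The gripper is over the used plug.

Emit:
servo_tool(deltas=[{"jaw": 0.45, "dx": -0.02, "dy": -0.05, "dz": 0.3, "rx": 0, "ry": 0, "rz": 0}, {"jaw": 0.45, "dx": 0, "dy": 0, "dz": 0.5, "rx": 0, "ry": 0, "rz": 0}, {"jaw": 0.45, "dx": 0, "dy": 0, "dz": 0.5, "rx": 0, "ry": 0, "rz": 0}, {"jaw": 0.45, "dx": 0, "dy": 0, "dz": 0.4, "rx": 0, "ry": 0, "rz": 0}, {"jaw": 0.45, "dx": 0, "dy": 0, "dz": 0.17, "rx": 0, "ry": 0, "rz": 0}, {"jaw": 1, "dx": 0, "dy": 0, "dz": 0, "rx": 0, "ry": 0, "rz": 0}, {"jaw": 1, "dx": 0, "dy": 0, "dz": 0, "rx": 0, "ry": 0, "rz": 0}, {"jaw": 1, "dx": 0, "dy": 0, "dz": 0, "rx": 0, "ry": 0, "rz": 0}, {"jaw": 1, "dx": 0, "dy": 0, "dz": 0, "rx": 0, "ry": 0, "rz": 0}, {"jaw": 1, "dx": 0, "dy": 0, "dz": 0, "rx": 0, "ry": 0, "rz": 0}])

```text
clock: 24.9
eef_pos: [0.4293, -0.138, 0.0069]
ee_rot: [[0.963, 0.271, 0.001], [0.271, -0.963, 0.0], [0.001, 0.0, -1.0]]
wrist_force: [0.4, 1.8, 7.3]
opening: 0.0224
grasp_force: 25.0
```

```bash
python3 plan.py .471 -.309 .11 -95.3
```

```text
t 24.9 pos [ 0.4293 -0.138   0.0069] yaw -74.3 open 0.0224 grip 25.0 F [0.4 1.8 7.3]
rz units 2.1 then shift units [ 1.15  3.33 -2.06] tilt [ 0.001  0.    -1.   ]
```

Emit:
servo_tool(deltas=[{"jaw": 1, "dx": 0, "dy": 0, "dz": -0.2, "rx": 0, "ry": 0, "rz": 0}, {"jaw": 1, "dx": 0, "dy": 0, "dz": -0.6, "rx": 0, "ry": 0, "rz": 0}, {"jaw": 1, "dx": 0, "dy": 0, "dz": -0.7, "rx": 0, "ry": 0, "rz": 0}, {"jaw": 1, "dx": 0, "dy": 0, "dz": -0.56, "rx": 0, "ry": 0, "rz": 0.3}, {"jaw": 1, "dx": 0, "dy": 0, "dz": 0, "rx": 0, "ry": 0, "rz": 0.9}, {"jaw": 1, "dx": 0, "dy": 0, "dz": 0, "rx": 0, "ry": 0, "rz": 0.9}, {"jaw": 1, "dx": 0.2, "dy": 0.6, "dz": 0, "rx": 0, "ry": 0, "rz": 0}, {"jaw": 1, "dx": 0.3, "dy": 0.8, "dz": 0, "rx": 0, "ry": 0, "rz": 0}, {"jaw": 1, "dx": 0.3, "dy": 0.8, "dz": 0, "rx": 0, "ry": 0, "rz": 0}, {"jaw": 1, "dx": 0.2, "dy": 0.8, "dz": 0, "rx": 0, "ry": 0, "rz": 0}, {"jaw": 1, "dx": 0.15, "dy": 0.33, "dz": 0, "rx": 0, "ry": 0, "rz": 0}, {"jaw": 1, "dx": 0, "dy": 0, "dz": 0, "rx": 0, "ry": 0, "rz": 0}])

```text
clock: 26.4
eef_pos: [0.4706, -0.3098, 0.1097]
ee_rot: [[0.996, -0.094, -0.0], [-0.094, -0.996, -0.0], [-0.0, 0.0, -1.0]]
wrist_force: [0.2, 0.7, -0.2]
opening: 0.0222
grasp_force: 25.0
```

```bash
python3 plan.py .471 -.309 .0125 -95.3
```

```text
t 26.4 pos [ 0.4706 -0.3098  0.1097] yaw -95.4 open 0.0222 grip 25.0 F [ 0.2  0.7 -0.2]
rz units -0.01 then shift units [ 0.01 -0.02  1.94] tilt [-0. -0. -1.]
```

Emit:
servo_tool(deltas=[{"jaw": 1, "dx": 0, "dy": 0, "dz": 0.4, "rx": 0, "ry": 0, "rz": 0}, {"jaw": 1, "dx": 0, "dy": 0, "dz": 0.5, "rx": 0, "ry": 0, "rz": 0}, {"jaw": 1, "dx": 0, "dy": 0, "dz": 0.4, "rx": 0, "ry": 0, "rz": 0}, {"jaw": 1, "dx": 0, "dy": 0, "dz": 0.3, "rx": 0, "ry": 0, "rz": 0}, {"jaw": 1, "dx": 0, "dy": 0, "dz": 0.2, "rx": 0, "ry": 0, "rz": 0}, {"jaw": 1, "dx": 0, "dy": 0, "dz": 0.1, "rx": 0, "ry": 0, "rz": 0}, {"jaw": 1, "dx": 0, "dy": 0, "dz": 0.03, "rx": 0, "ry": 0, "rz": 0}, {"jaw": 1, "dx": 0, "dy": 0, "dz": 0.02, "rx": 0, "ry": 0, "rz": 0}, {"jaw": 1, "dx": 0, "dy": 0, "dz": 0.01, "rx": 0, "ry": 0, "rz": 0}, {"jaw": 1, "dx": 0, "dy": 0, "dz": 0, "rx": 0, "ry": 0, "rz": 0}])

```text
clock: 27.65
eef_pos: [0.4709, -0.3092, 0.0117]
ee_rot: [[0.996, -0.092, 0.0], [-0.092, -0.996, -0.0], [0.0, 0.0, -1.0]]
wrist_force: [0.2, 0.3, -0.5]
opening: 0.0228
grasp_force: 25.0
```

Emit:
servo_tool(deltas=[{"jaw": 1, "dx": 0, "dy": 0, "dz": 0.02, "rx": 0, "ry": 0, "rz": 0}, {"jaw": 1, "dx": 0, "dy": 0, "dz": 0, "rx": 0, "ry": 0, "rz": 0}])

```text
clock: 27.9
eef_pos: [0.4709, -0.3092, 0.011]
ee_rot: [[0.996, -0.092, 0.001], [-0.092, -0.996, 0.0], [0.001, -0.0, -1.0]]
wrist_force: [-1.1, 1.8, 6.8]
opening: 0.0226
grasp_force: 25.0
```

Emit:
servo_tool(deltas=[{"jaw": 0.57, "dx": 0, "dy": 0, "dz": 0, "rx": 0, "ry": 0, "rz": 0}, {"jaw": 0.57, "dx": 0, "dy": 0, "dz": 0, "rx": 0, "ry": 0, "rz": 0}, {"jaw": 0.57, "dx": 0, "dy": 0, "dz": 0, "rx": 0, "ry": 0, "rz": 0}, {"jaw": 0.57, "dx": 0, "dy": 0, "dz": -0.2, "rx": 0, "ry": 0, "rz": 0}, {"jaw": 0.57, "dx": 0, "dy": 0, "dz": -0.8, "rx": 0, "ry": 0, "rz": 0}, {"jaw": 0.57, "dx": 0, "dy": 0, "dz": -0.8, "rx": 0, "ry": 0, "rz": 0}, {"jaw": 0.4, "dx": 0, "dy": -0.8, "dz": -0.4, "rx": 0, "ry": 0, "rz": 0}, {"jaw": 0.2, "dx": 0, "dy": -0.8, "dz": 0, "rx": 0, "ry": 0, "rz": 0}, {"jaw": 0.2, "dx": 0, "dy": -0.8, "dz": 0, "rx": 0, "ry": 0, "rz": 0}, {"jaw": 0.2, "dx": 0, "dy": -0.8, "dz": 0, "rx": 0, "ry": 0, "rz": 0}, {"jaw": 0.2, "dx": 0, "dy": -0.8, "dz": 0, "rx": 0, "ry": 0, "rz": 0}, {"jaw": 0.2, "dx": 0, "dy": -0.8, "dz": 0, "rx": 0, "ry": 0, "rz": 0}])

```text
clock: 29.4
eef_pos: [0.493, -0.069, 0.1211]
ee_rot: [[0.996, -0.093, 0.001], [-0.093, -0.996, 0.0], [0.001, -0.0, -1.0]]
wrist_force: [0.2, 0.7, 0.0]
opening: 0.074
grasp_force: 0.0
```

Emit:
servo_tool(deltas=[{"jaw": 0.2, "dx": 0, "dy": 0, "dz": 0, "rx": 0, "ry": 0, "rz": -0.9}, {"jaw": 0.2, "dx": 0, "dy": 0, "dz": 0, "rx": 0, "ry": 0, "rz": -0.9}, {"jaw": 0.2, "dx": 0, "dy": 0, "dz": 0, "rx": 0, "ry": 0, "rz": -0.9}, {"jaw": 0.2, "dx": 0, "dy": 0, "dz": 0, "rx": 0, "ry": 0, "rz": -0.83}, {"jaw": 0.2, "dx": 0, "dy": 0, "dz": 0, "rx": 0, "ry": 0, "rz": 0}])

```text
clock: 30.02
eef_pos: [0.493, -0.0703, 0.1211]
ee_rot: [[0.867, 0.499, 0.001], [0.499, -0.867, 0.001], [0.001, -0.0, -1.0]]
wrist_force: [-0.2, -0.7, -0.8]
opening: 0.0735
grasp_force: 0.0
```

```bash
python3 plan.py .512 .081 .1 -60
```

```text
t 30.025 pos [ 0.493  -0.0703  0.1211] yaw -60.1 open 0.0735 grip 0.0 F [-0.2 -0.7 -0.8]
rz units -0.01 then shift units [ 1.84 -2.43  0.42] tilt [ 0.001  0.001 -1.   ]
```

Emit:
servo_tool(deltas=[{"jaw": 0.2, "dx": 0.5, "dy": -0.7, "dz": 0, "rx": 0, "ry": 0, "rz": 0}, {"jaw": 0.2, "dx": 0.5, "dy": -0.7, "dz": 0, "rx": 0, "ry": 0, "rz": 0}, {"jaw": 0.2, "dx": 0.5, "dy": -0.7, "dz": 0, "rx": 0, "ry": 0, "rz": 0}, {"jaw": 0.2, "dx": 0.34, "dy": -0.33, "dz": 0, "rx": 0, "ry": 0, "rz": 0}, {"jaw": 0.2, "dx": 0, "dy": 0, "dz": 0, "rx": 0, "ry": 0, "rz": 0}])

```text
clock: 30.65
eef_pos: [0.5121, 0.083, 0.1205]
ee_rot: [[0.866, 0.5, 0.0], [0.5, -0.866, 0.0], [0.0, 0.0, -1.0]]
wrist_force: [0.1, -1.0, 0.5]
opening: 0.073
grasp_force: 0.0
```

```bash
python3 plan.py .512 .081 .010 -60
python3 - <<'E'
from h import *
p,_=r.snapshot("scene");q,_=r.snapshot("top")
cv2.imwrite("pics/g4.png",np.hstack([cv2.resize(p[200:350,290:440],None,fx=2.6,fy=2.6),cv2.resize(q[170:320,190:340],None,fx=2.6,fy=2.6)]))
E
```

```text
t 30.65 pos [0.5121 0.083  0.1205] yaw -60.0 open 0.073 grip 0.0 F [ 0.1 -1.   0.5]
rz units 0.0 then shift units [-0.02  0.03  2.21] tilt [ 0.  0. -1.]
```

View pics/g4.png

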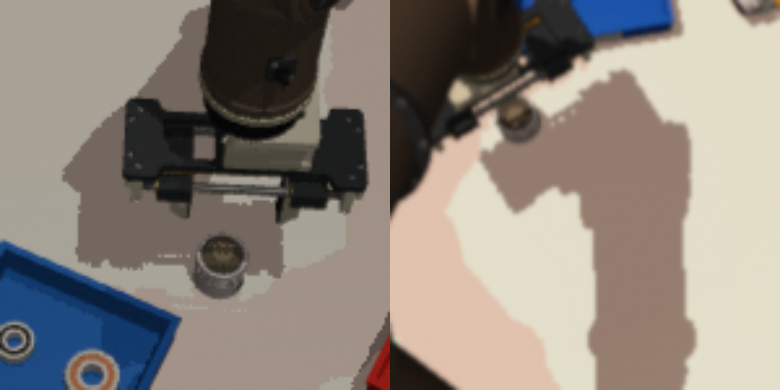

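Run:
```python
from h import *
m=r.camera_model("scene");W=m['world_to_cam']
for P in([.512,.081,.042],[.512,.083,.1205],[.512,.083,.14]):
    c=(W@np.r_[P,1])[:3];u=m['cx']+m['fx']*c[0]/-c[2];v=m['cy']-m['fy']*c[1]/-c[2];print((u-290)*2.6,(v-200)*2.6)
```

```text
223.0110283037985 253.8828192261975
233.08458427416647 210.62053689949866
235.23797988778713 198.87634057291754
```

The projection agrees with the picture: crown at (222,252), finger midpoint at (235,205). Descending onto the piston.

Emit:
servo_tool(deltas=[{"jaw": 0.2, "dx": -0.02, "dy": 0.03, "dz": 0.3, "rx": 0, "ry": 0, "rz": 0}, {"jaw": 0.2, "dx": 0, "dy": 0, "dz": 0.5, "rx": 0, "ry": 0, "rz": 0}, {"jaw": 0.2, "dx": 0, "dy": 0, "dz": 0.5, "rx": 0, "ry": 0, "rz": 0}, {"jaw": 0.2, "dx": 0, "dy": 0, "dz": 0.5, "rx": 0, "ry": 0, "rz": 0}, {"jaw": 0.2, "dx": 0, "dy": 0, "dz": 0.3, "rx": 0, "ry": 0, "rz": 0}, {"jaw": 0.2, "dx": 0, "dy": 0, "dz": 0.1, "rx": 0, "ry": 0, "rz": 0}, {"jaw": 1, "dx": 0, "dy": 0, "dz": 0, "rx": 0, "ry": 0, "rz": 0}, {"jaw": 1, "dx": 0, "dy": 0, "dz": 0, "rx": 0, "ry": 0, "rz": 0}, {"jaw": 1, "dx": 0, "dy": 0, "dz": 0, "rx": 0, "ry": 0, "rz": 0}, {"jaw": 1, "dx": 0, "dy": 0, "dz": 0, "rx": 0, "ry": 0, "rz": 0}, {"jaw": 1, "dx": 0, "dy": 0, "dz": 0, "rx": 0, "ry": 0, "rz": 0}])

```text
clock: 32.12
eef_pos: [0.512, 0.0796, 0.011]
ee_rot: [[0.866, 0.5, 0.001], [0.5, -0.866, 0.001], [0.001, -0.0, -1.0]]
wrist_force: [-1.4, 0.7, 6.7]
opening: 0.0453
grasp_force: 25.0
```

```bash
python3 plan.py .472 .326 .11 -60
```

```text
t 32.125 pos [0.512  0.0796 0.011 ] yaw -60.0 open 0.0453 grip 25.0 F [-1.4  0.7  6.7]
rz units 0.0 then shift units [ 1.77 -4.67 -1.98] tilt [ 0.001  0.001 -1.   ]
```

Emit:
servo_tool(deltas=[{"jaw": 1, "dx": 0, "dy": 0, "dz": -0.2, "rx": 0, "ry": 0, "rz": 0}, {"jaw": 1, "dx": 0, "dy": 0, "dz": -0.6, "rx": 0, "ry": 0, "rz": 0}, {"jaw": 1, "dx": 0, "dy": 0, "dz": -0.7, "rx": 0, "ry": 0, "rz": 0}, {"jaw": 1, "dx": 0, "dy": 0, "dz": -0.5, "rx": 0, "ry": 0, "rz": 0}, {"jaw": 1, "dx": 0.2, "dy": -0.5, "dz": 0, "rx": 0, "ry": 0, "rz": 0}, {"jaw": 1, "dx": 0.3, "dy": -0.7, "dz": 0, "rx": 0, "ry": 0, "rz": 0}, {"jaw": 1, "dx": 0.3, "dy": -0.8, "dz": 0, "rx": 0, "ry": 0, "rz": 0}, {"jaw": 1, "dx": 0.3, "dy": -0.8, "dz": 0, "rx": 0, "ry": 0, "rz": 0}, {"jaw": 1, "dx": 0.3, "dy": -0.8, "dz": 0, "rx": 0, "ry": 0, "rz": 0}, {"jaw": 1, "dx": 0.25, "dy": -0.7, "dz": 0, "rx": 0, "ry": 0, "rz": 0}, {"jaw": 1, "dx": 0.12, "dy": -0.37, "dz": 0, "rx": 0, "ry": 0, "rz": 0}, {"jaw": 1, "dx": 0, "dy": 0, "dz": 0, "rx": 0, "ry": 0, "rz": 0}])

```text
clock: 33.62
eef_pos: [0.4712, 0.3264, 0.1105]
ee_rot: [[0.865, 0.502, -0.0], [0.502, -0.865, -0.0], [-0.0, 0.0, -1.0]]
wrist_force: [-0.6, -1.1, -2.2]
opening: 0.0456
grasp_force: 25.0
```

```bash
python3 plan.py .472 .326 .0165 -60
```

```text
t 33.625 pos [0.4712 0.3264 0.1105] yaw -59.9 open 0.0456 grip 25.0 F [-0.6 -1.1 -2.2]
rz units 0.01 then shift units [0.01 0.02 1.88] tilt [-0. -0. -1.]
```

Emit:
servo_tool(deltas=[{"jaw": 1, "dx": 0, "dy": 0, "dz": 0.4, "rx": 0, "ry": 0, "rz": 0}, {"jaw": 1, "dx": 0, "dy": 0, "dz": 0.5, "rx": 0, "ry": 0, "rz": 0}, {"jaw": 1, "dx": 0, "dy": 0, "dz": 0.4, "rx": 0, "ry": 0, "rz": 0}, {"jaw": 1, "dx": 0, "dy": 0, "dz": 0.3, "rx": 0, "ry": 0, "rz": 0}, {"jaw": 1, "dx": 0, "dy": 0, "dz": 0.2, "rx": 0, "ry": 0, "rz": 0}, {"jaw": 1, "dx": 0, "dy": 0, "dz": 0.06, "rx": 0, "ry": 0, "rz": 0}, {"jaw": 1, "dx": 0, "dy": 0, "dz": 0.02, "rx": 0, "ry": 0, "rz": 0}, {"jaw": 1, "dx": 0, "dy": 0, "dz": 0.01, "rx": 0, "ry": 0, "rz": 0}, {"jaw": 1, "dx": 0, "dy": 0, "dz": 0, "rx": 0, "ry": 0, "rz": 0}])

```text
clock: 34.75
eef_pos: [0.4718, 0.3259, 0.0163]
ee_rot: [[0.866, 0.5, 0.0], [0.5, -0.866, 0.0], [0.001, -0.0, -1.0]]
wrist_force: [-0.4, 0.4, -1.1]
opening: 0.0454
grasp_force: 25.0
```

Emit:
servo_tool(deltas=[{"jaw": 1, "dx": 0, "dy": 0, "dz": 0.02, "rx": 0, "ry": 0, "rz": 0}, {"jaw": 1, "dx": 0, "dy": 0, "dz": 0.015, "rx": 0, "ry": 0, "rz": 0}, {"jaw": 1, "dx": 0, "dy": 0, "dz": 0, "rx": 0, "ry": 0, "rz": 0}])

```text
clock: 35.12
eef_pos: [0.4717, 0.3259, 0.015]
ee_rot: [[0.866, 0.5, 0.0], [0.5, -0.866, 0.001], [0.0, -0.001, -1.0]]
wrist_force: [-3.0, -0.6, 9.2]
opening: 0.0455
grasp_force: 25.0
```

Emit:
servo_tool(deltas=[{"jaw": 0.35, "dx": 0, "dy": 0, "dz": 0, "rx": 0, "ry": 0, "rz": 0}, {"jaw": 0.3, "dx": 0, "dy": 0, "dz": 0, "rx": 0, "ry": 0, "rz": 0}, {"jaw": 0.3, "dx": 0, "dy": 0, "dz": 0, "rx": 0, "ry": 0, "rz": 0}, {"jaw": 0.3, "dx": 0, "dy": 0, "dz": -0.2, "rx": 0, "ry": 0, "rz": 0}, {"jaw": 0.3, "dx": 0, "dy": 0, "dz": -0.6, "rx": 0, "ry": 0, "rz": 0}, {"jaw": 0.3, "dx": 0, "dy": 0, "dz": -0.8, "rx": 0, "ry": 0, "rz": 0}, {"jaw": 0.3, "dx": 0, "dy": 0, "dz": -0.8, "rx": 0, "ry": 0, "rz": 0}, {"jaw": 0.3, "dx": 0, "dy": 0, "dz": -0.8, "rx": 0, "ry": 0, "rz": 0}, {"jaw": 0.3, "dx": -0.5, "dy": -0.7, "dz": 0, "rx": 0, "ry": 0, "rz": 0}, {"jaw": 0.3, "dx": -0.5, "dy": -0.7, "dz": 0, "rx": 0, "ry": 0, "rz": 0}, {"jaw": 0.3, "dx": -0.5, "dy": -0.7, "dz": 0, "rx": 0, "ry": 0, "rz": 0}, {"jaw": 0.3, "dx": 0, "dy": 0, "dz": 0, "rx": 0, "ry": 0, "rz": 0}])

```text
clock: 36.62
eef_pos: [0.3508, 0.381, 0.1744]
ee_rot: [[0.863, 0.505, -0.002], [0.505, -0.863, 0.001], [-0.002, -0.002, -1.0]]
wrist_force: [0.3, 0.4, -0.7]
opening: 0.0642
grasp_force: 0.0
```

Run:
```python
from h import *
p,_=r.snapshot("scene")
cv2.imwrite("pics/f1.png",cv2.resize(p[165:415,190:540],None,fx=2.2,fy=2.2))
```

```text
(no output)
```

View pics/f1.png

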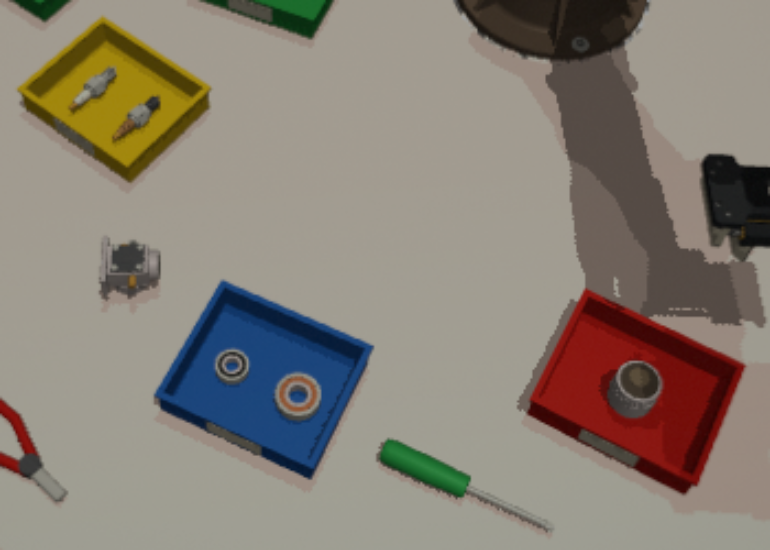

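The picture shows both plugs lying in the yellow tray (95,88) and (138,118), and both bearings flat in the blue tray (232,365) and (298,396). The piston stands upright in the red tray (635,388), and the carburettor and screwdriver are untouched. Handing in.

```bash
python3 -c "
from station import r
print(r.sign_off())"
```

```text
the job is handed in; nothing more can be done
None
```

I handed the job in at about 37 s: both bearings lie flat in the blue tray, both plugs lie in the yellow tray, the piston stands upright in the red tray, and the carburettor and screwdriver were not touched.

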